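# Run a sprung stylus along a model base's seam

### The job

Open the hold-down plate's ball valve fully, until its handle lies along the pipe against the stop, so that the vacuum holds the panels. Then take the stylus from its stand and, keeping its sprung tip lightly pressed into the V seam, run it slowly (no faster than about 4 cm a second) along the whole seam in one pass, from the end beside the little model house round the bend to the other end, without lifting out midway or rubbing the tip on the panels' faces. Stand the stylus back upright in its stand, collar down on the block, leave the valve open and leave the jar, tin and model tree alone.

Things in the scene. Friction and masses are not known exactly. Their poses are not given: they have to be found in the camera images.
- plate: Fixed metal vacuum plate 170 x 220 x 25 mm (x, y, z); origin at the centre of its underside, z up. A plywood (+x) and a cork (-x) panel on it, face 37 mm above the bench, meet in a V seam, 6 mm deep, 12 mm wide at the face, running across y with one bend. Model house (up to 32 mm high) at (48, 66) mm, small trees (up to 40 mm) near the -y corners, all 25 mm or more from the seam.
- valve (a joint): Lever handle of the ball valve on the pipe that leaves the plate's -y side; vertical axis, rad. 0 = shut: handle crosswise, along the plate's -x. 1.571 = open at the hard stop: handle along the pipe, along the plate's -y. Opens counter-clockwise seen from above. Takes about 0.25 N m, stays where left; may start a little off shut.
- valve_axis (a point): Point on the valve handle's vertical turning axis at the handle's mid-height, 67 mm above the bench; fixed to the plate at (0, -150) mm in its frame.
- valve_grip (a point): Middle of the handle's black rubber sleeve, 62 mm from the turning axis, 67 mm above the bench. The sleeve is a bar 60 mm long, 15 mm wide and 12 mm high, free on both sides and below.
- stylus: Stylus, 132 mm long, about 100 g, upright in its stand; origin at the middle of its grip, z up along it. Grip: round bar 18 mm thick, from 30 mm below the origin to 32 mm above. Collar 34 mm wide, its underside 36 mm below the origin. Shank 11 mm thick, then the thin sprung tip, which ends 100 mm below the origin when not pressed.
- stylus_point (a point): Lowest point of the stylus's 5 mm ball tip (moves with the sprung tip).
- tip (a joint): How far the sprung tip is pushed into the shank, m: 0 free, 0.010 at its stop. About 0.5 N to start it and 3 N at the stop. In the seam 0.003 to 0.007 is good.
- stand: Fixed stylus stand, a dark block 64 x 64 mm, 75 mm high, on an 80 mm foot; origin at the centre of its underside. A round well 24 mm wide, 70 mm deep, in the middle of its top takes the shank; the stylus hangs upright with its collar on the block's top (stylus origin 111 mm above the bench).
- jar: Clear screw-top jar, 52 mm wide, 85 mm high, black cap; origin at its underside. Bystander, leave alone.
- tin: Small bare metal tin, 56 mm wide, 45 mm high; origin at its underside. Bystander, leave alone.
- tree: Model conifer 130 mm high on a 55 mm square wooden foot; origin at its underside. Bystander, leave alone.
- seam0 (a point): Mark 0 on the bottom line of the V seam, 6 mm below the panels' face (31 mm above the bench): the start, 12 mm in from the seam's house (+y) end. The ball tip riding in the V has its lowest point 1 mm above this line.
- seam1 (a point): Mark 1 on the bottom line of the V seam, 6 mm below the panels' face (31 mm above the bench): along it; the seam is straight from here to its neighbours. The ball tip riding in the V has its lowest point 1 mm above this line.
- seam2 (a point): Mark 2 on the bottom line of the V seam, 6 mm below the panels' face (31 mm above the bench): along it; the seam is straight from here to its neighbours. The ball tip riding in the V has its lowest point 1 mm above this line.
- seam3 (a point): Mark 3 on the bottom line of the V seam, 6 mm below the panels' face (31 mm above the bench): the bend. The ball tip riding in the V has its lowest point 1 mm above this line.
- seam4 (a point): Mark 4 on the bottom line of the V seam, 6 mm below the panels' face (31 mm above the bench): along it; the seam is straight from here to its neighbours. The ball tip riding in the V has its lowest point 1 mm above this line.
- seam5 (a point): Mark 5 on the bottom line of the V seam, 6 mm below the panels' face (31 mm above the bench): along it; the seam is straight from here to its neighbours. The ball tip riding in the V has its lowest point 1 mm above this line.
- seam6 (a point): Mark 6 on the bottom line of the V seam, 6 mm below the panels' face (31 mm above the bench): the finish, 12 mm in from the seam's other (-y) end. The ball tip riding in the V has its lowest point 1 mm above this line.
Not all that is in view belongs to the job. What is meant by the stylus is not blue, and is the smaller of those in its own colour. Several things look just like the stand: the one meant starts nearest to the robot's base.

How it is judged:
By the outcome, as a careful person would: the job done as asked, in the order asked, and still so for the second after the job is handed in, with the robot touching nothing.
It also fails if it takes over 72 s, if anything falls off the work surface, if the arm or the gripper's body presses on something with over 40 N, if the wrist force passes 120 N, or if a joint passes its speed limit or range.

### The arm

A 7-joint arm with a two-finger parallel gripper is mounted at the origin on the work surface. World frame = base frame: x ahead of the robot, y to its left, z up, the work surface at z = 0. Lengths are in m, angles in rad, forces in N, time in s.
With the tool pointing down it reaches from about 0.4 to 0.85 m from the base axis. Payload 4.5 kg.
Tool frame: the origin (TCP) lies at the very end of the fingers, on their centre line; the grasp point (between the pads) lies 19 mm behind it; z points along the fingers, y is the direction in which the jaws open and shut (so a half turn about z gives the same grasp; the last joint's range is limited). The gripper opens to 88 mm and grips with 3 to 60 N. Pads are 18 mm wide; open, the fingers measure 123 mm over their backs; the gripper's body (75 mm by 187 mm) begins 45 mm behind the grasp point.
Start: joints at [-1.089, 0.689, -0.195, 1.565, 0.157, 0.902, -0.215], TCP at [0.271, 0.563, 0.239] pointing down, gripper open.
Joint ranges: [-3.01, 3.01], [-0.46, 2.08], [-1.47, 1.51], [0.13, 2.56], [-1, 4.14], [0.04, 2.09], [-2.66, 2.66]. Speed limits (rad/s): [2.57, 2.57, 3.14, 3.14, 3.14, 3.14, 3.14].

### API

Orientations are given as a rotation vector (axis times angle).
In Python, from rig import bot, cams, finish_job gives the robot as it stands. Calls block until the motion is done:
- bot.movep(position, orientation): joint-space move of the TCP to a pose.
- bot.move_straight(position, frame=None, max_speed=0.15): straight line of the TCP; frame=None keeps the orientation; max_speed is the mean speed in m/s.
- bot.move_j(angles): joint-space move.
- bot.open_gripper() and bot.clamp(grasp_force=None): open the fingers fully, or close them until they stop; grasp_force is the grip in N (None keeps the last).
- bot.dwell(seconds).
- bot.ik(position, orientation): joint angles nearest the present ones, or None.
- bot.get_obs(): the state.
- cams.get_image(name): name is "scene" or "top"; returns the picture (400x640x3 uint8, red, green, blue); there is no depth.
- cams.camera_info(name): a dict with "K" (3x3 intrinsics, pixels), "D" ([k1, k2, p1, p2, k3] as OpenCV has them; the pictures are not rectified), "rvec" (rotation vector, rad) and "tvec" (3), from world to camera coordinates, as OpenCV has them. Camera axes: x right, y down, z forward; pixel columns grow to the right and rows downward; lengths in m; the calibration is good to about 2 mm. A picture is of the moment at which its call begins. camera_info takes no time and is no camera call.
A pose or a line that the arm cannot do raises bot.IKError and nothing moves.
- finish_job(): hands the job in, once; it reports no verdict.
The state is a dict: "clock": time; "joint_pos": joint angles; "qd": joint speeds; "effort": joint torques, N m; "position": TCP position; "eef_rot": TCP orientation; "wrist_force": force on the tool from outside, world axes, zero at the start; "moment": the same for the moment, N m; "grip_width": opening from 0.0 (shut) to 1.0 (fully open).
Only numpy, scipy, OpenCV 4.12 (cv2) and the standard library are available. Lean on these libraries where they do the work, as an engineer would, in place of code of your own. Each camera call takes 0.05 s, during which the arm holds its last target.

## Working session

There is one attempt and no reset: what is moved stays moved. The work goes in short steps, each a Python script; the robot and the scene stay as the last script left them, time stands still between calls to the robot, and variables do not carry over. Pictures are saved under pics/ and viewed, and the job is handed in when it is done.

```bash
mkdir -p pics; ls
python3 - <<'E'
from rig import bot,cams
import cv2
for n in("scene","top"):
    im=cams.get_image(n);cv2.imwrite(f"pics/{n}0.png",im[:,:,::-1]);
    i=cams.camera_info(n);print(n,i)
o=bot.get_obs();print(o)
E
```

```text
pics
scene {'K': array([[436.33508495,   0.        , 329.61548513],
       [  0.        , 436.33508495, 199.28111121],
       [  0.        ,   0.        ,   1.        ]]), 'D': array([-0.03283422,  0.        ,  0.        ,  0.        ,  0.        ]), 'rvec': array([ 0.69208446,  2.54201686, -1.20901486]), 'tvec': array([ 0.46626917, -0.10397068,  1.38110796])}
top {'K': array([[502.68521827,   0.        , 316.06380656],
       [  0.        , 502.68521827, 198.753372  ],
       [  0.        ,   0.        ,   1.        ]]), 'D': array([-0.04842831,  0.        ,  0.        ,  0.        ,  0.        ]), 'rvec': array([ 2.15163991, -2.10715366,  0.20824598]), 'tvec': array([0.01123925, 0.57165056, 1.42037979])}
{'clock': 0.1, 'joint_pos': array([-1.08922264,  0.68987072, -0.19453944,  1.56622901,  0.15730373,
        0.90252455, -0.21509309]), 'qd': array([-8.25832367e-04, -4.99371576e-04,  4.91180754e-04, -8.25062015e-04,
        1.86339909e-04, -1.70432668e-03,  7.89442291e-05]), 'effort': array([-3.61112667e-03, -5.28499675e+01, -1.27156276e+00, -1.53836238e+01,
       -5.25390578e-02,  2.00759176e-03,  5.40211784e-05]), 'position': array([0.27038582, 0.56285527, 0.23801202]), 'eef_rot': array([-6.97292569e-01, -3.06297485e+00,  2.54454787e-03]), 'wrist_force': array([-0.38462258,  0.27844041,  1.10695272]), 'moment': array([ 0.00429155, -0.08862863, -0.03909902]), 'grip_width': 0.9962538926634025}
```

View pics/scene0.png

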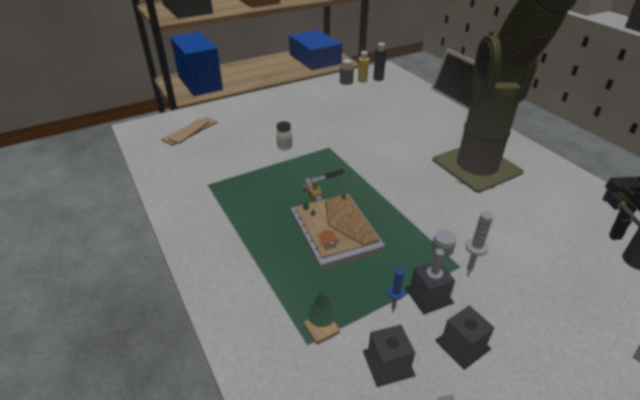

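View pics/top0.png

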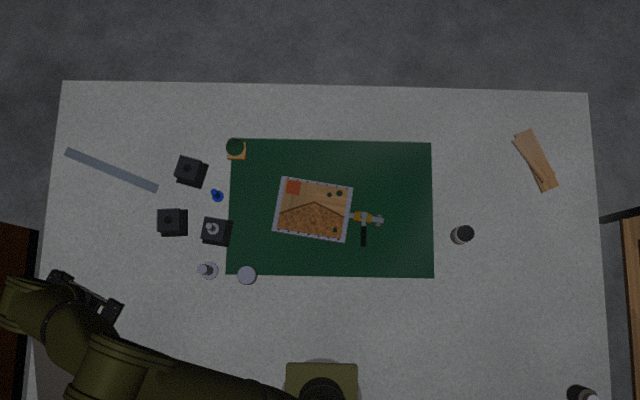

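Run:
```python
import cv2
s=cv2.imread("pics/scene0.png");t=cv2.imread("pics/top0.png")
def c(im,x,y,w,h,k,n): cv2.imwrite(n,cv2.resize(im[y:y+h,x:x+w],None,fx=k,fy=k,interpolation=cv2.INTER_CUBIC))
c(s,360,200,150,120,5,"pics/c1.png");c(t,150,140,130,150,4,"pics/c2.png");c(t,262,165,130,90,6,"pics/c3.png");c(s,280,160,120,110,5,"pics/c4.png")
```

```text
(no output)
```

View pics/c1.png

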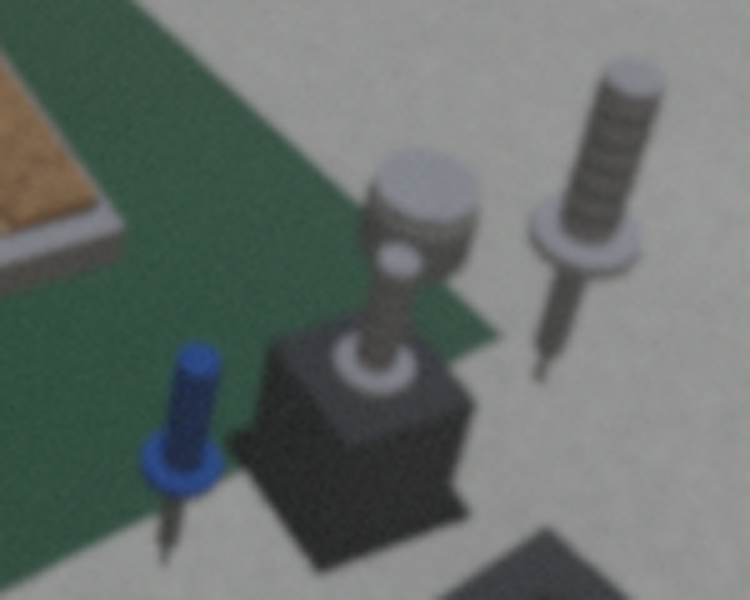

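View pics/c2.png

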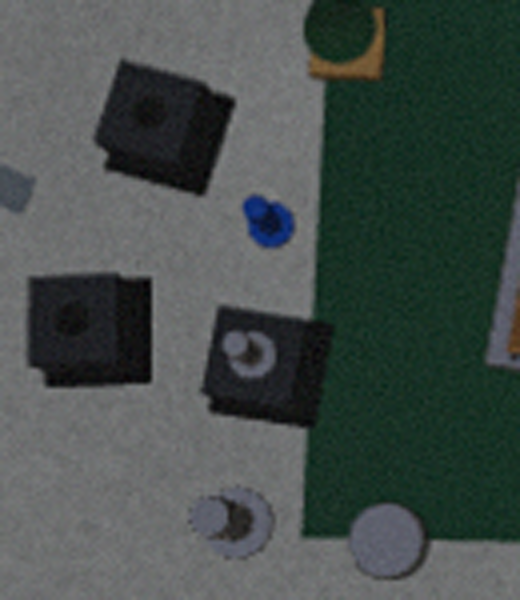

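View pics/c3.png

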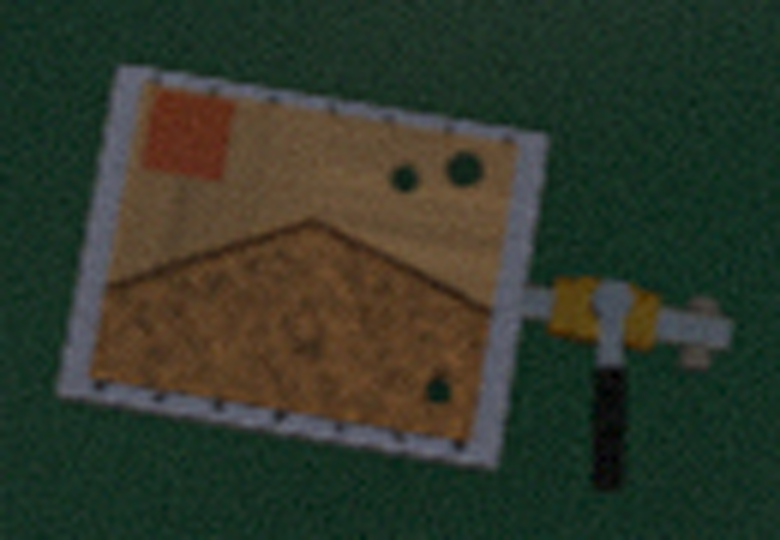

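View pics/c4.png

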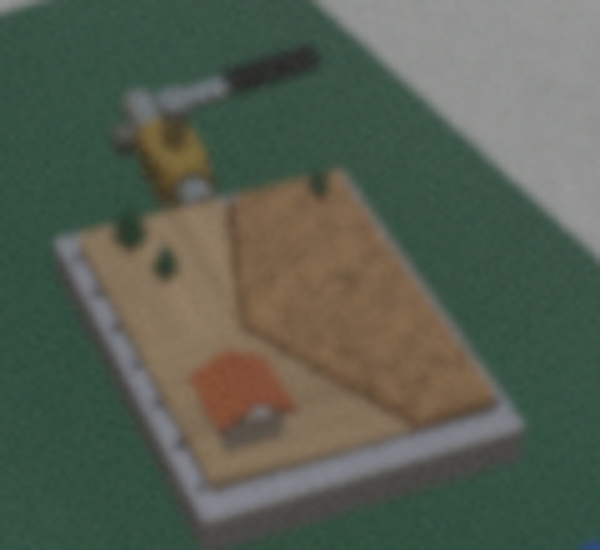

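The three candidates are the blue stylus at top (217,195), the large grey one standing free at (207,270), and the small grey one at (210,229) in the block nearest the base. The crop shows that the small grey stylus is the one meant, in the nearest of the three stands (191,170), (172,222) and (216,231). The valve handle points along the plate's -x, at top (364,235). Next I take averaged pictures for precise measurement.

```bash
cat > h.py <<'E'
import numpy as np,cv2
from rig import bot,cams
def cam(n):
    i=cams.camera_info(n);R=cv2.Rodrigues(i["rvec"])[0];return i,R
def ray(n,px,z):
    i,R=cam(n);u=cv2.undistortPoints(np.array(px,float).reshape(-1,1,2),i["K"],i["D"]).reshape(-1,2)
    d=np.c_[u,np.ones(len(u))]@R;c=-R.T@i["tvec"]
    return c+d*((np.asarray(z)-c[2])/d[:,2])[:,None]
def proj(n,P):
    i,R=cam(n);return cv2.projectPoints(np.array(P,float).reshape(-1,1,3),i["rvec"],i["tvec"],i["K"],i["D"])[0].reshape(-1,2)
def avg(n,k):
    return np.mean([cams.get_image(n).astype(float) for _ in range(k)],0)
def crop(im,x,y,w,h,k,f):
    cv2.imwrite(f,cv2.resize(np.clip(im[y:y+h,x:x+w,::-1]*1.5,0,255).astype(np.uint8),None,fx=k,fy=k,interpolation=cv2.INTER_CUBIC))
def un(x,y,k,pts): return (np.array(pts,float)+.5)/k-.5+[x,y]
E
python3 - <<'E'
from h import *
t=avg("top",8);s=avg("scene",8);np.save("t.npy",t);np.save("s.npy",s)
crop(t,267,170,90,78,8,"pics/d1.png");crop(s,285,190,105,78,7,"pics/d2.png");crop(t,190,205,50,50,12,"pics/d3.png");crop(s,400,225,70,90,6,"pics/d4.png")
crop(s,295,160,60,50,12,"pics/d5.png");crop(t,340,195,60,60,10,"pics/d6.png")
for n in("top","scene"):
    i,R=cam(n);print(-R.T@i["tvec"])
E
```

```text
[0.30100323 0.03588184 1.50083276]
[0.99498484 0.73367712 0.77935812]
```

View pics/d1.png

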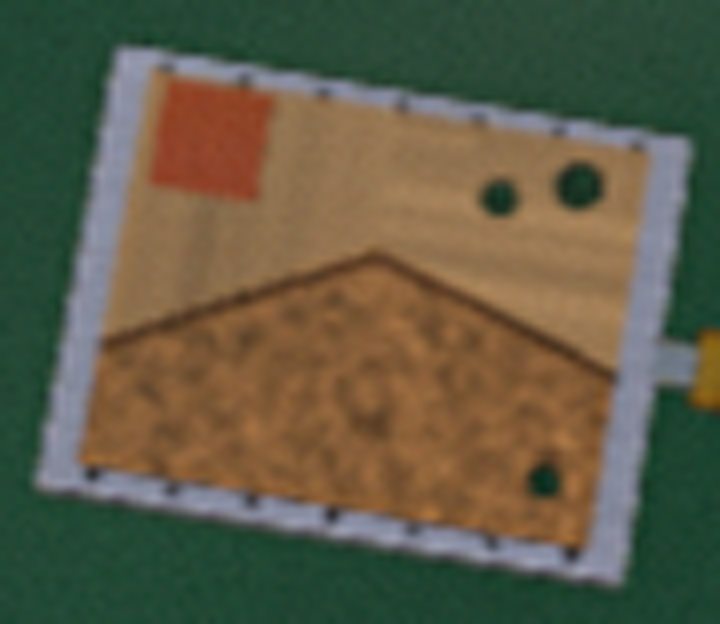

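View pics/d2.png

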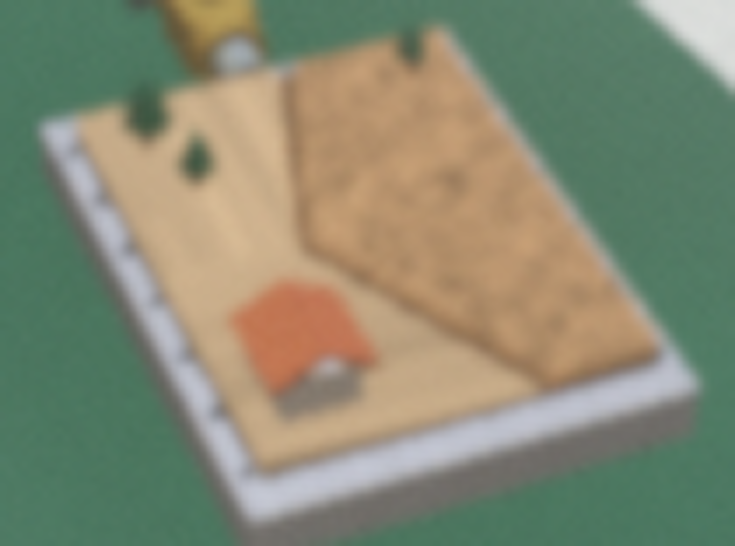

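View pics/d3.png

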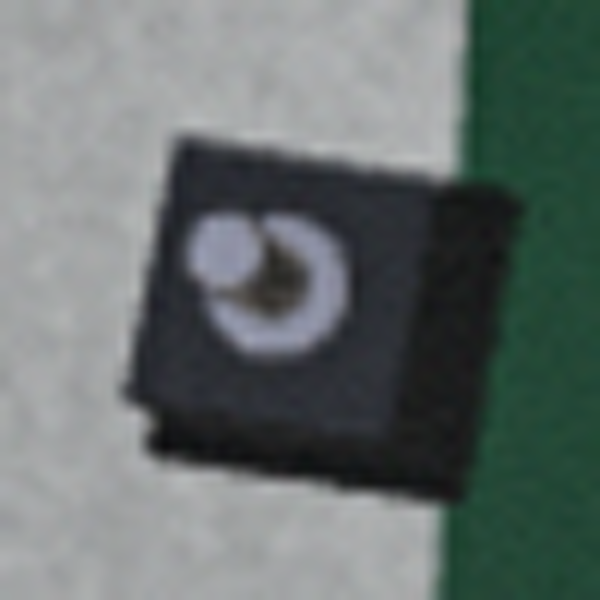

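View pics/d4.png

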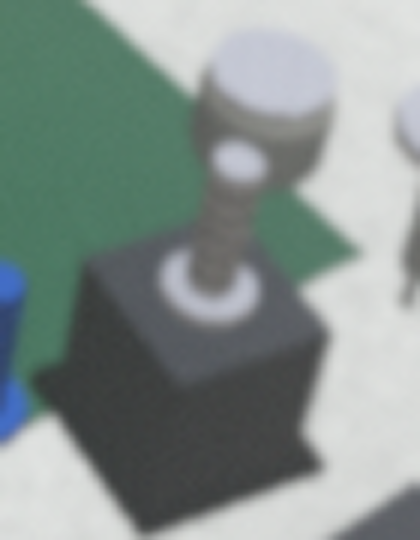

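View pics/d5.png

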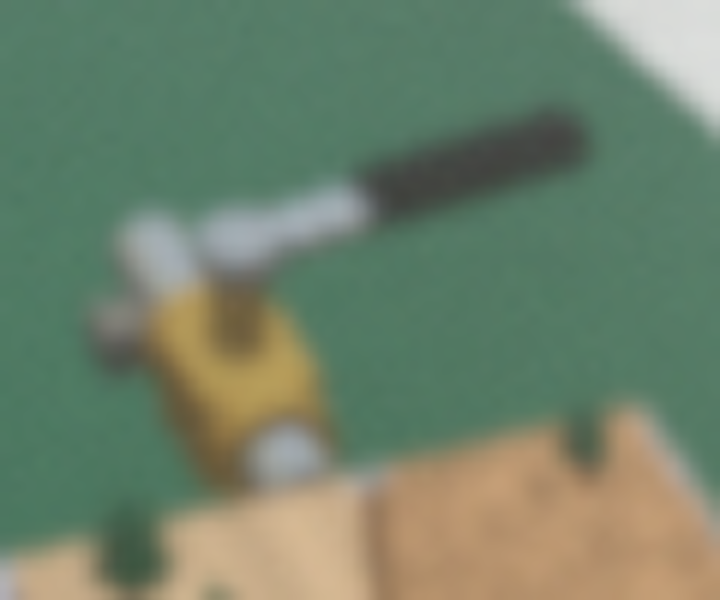

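View pics/d6.png

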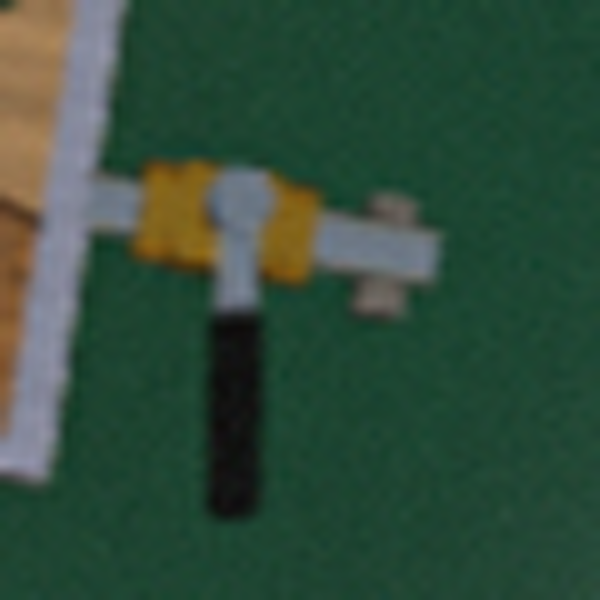

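```bash
cat > m.py <<'E'
from h import *
L=np.array([[85,110],[85,-110],[-85,-110],[-85,110]])/1e3
def fit(P):
    a=L-L.mean(0);b=P-P.mean(0)
    th=np.arctan2((a[:,0]*b[:,1]-a[:,1]*b[:,0]).sum(),(a*b).sum())
    R=np.array([[np.cos(th),-np.sin(th)],[np.sin(th),np.cos(th)]]);c=P.mean(0)-R@L.mean(0)
    return c,th,R,(P-(L@R.T+c))*1e3
T=un(267,170,8,[(117,46),(692,140),(620,583),(37,487)])
S=un(285,190,7,[(247,522),(40,125),(452,26),(700,387)])
ST=un(267,170,8,[(103,346),(377,256),(613,379)]);SS=un(285,190,7,[(540,385),(303,240),(290,72)])
np.set_printoptions(precision=4,suppress=True)
if __name__=="__main__":
  for n,p,sp in(("top",T,ST),("scene",S,SS)):
    c,th,R,r=fit(ray(n,p,.025)[:,:2]);print(n,c,th);print(r.round(1))
    for z in(.031,.035):
        q=ray(n,sp,z)[:,:2];print(z,"seam world",q.tolist(),"plate",((q-c)@R*1e3).round(1).tolist())
  # stylus
  print("grip top",ray("top",un(190,205,12,[(227,252)]),.143),ray("scene",un(400,225,6,[(241,160)]),.143))
  print("collar", ray("top",un(190,205,12,[(276,284)]),.080),ray("scene",un(400,225,6,[(211,284)]),.080))
  print("block top",ray("top",un(190,205,12,[(180,138),(435,185),(392,440),(130,395)]),.075))
  print("valve axis",ray("top",un(340,195,10,[(242,196)]),.073),ray("scene",un(295,160,12,[(240,230)]),.073))
  print("sleeve ends",ray("top",un(340,195,10,[(238,315),(234,515)]),.073), ray("scene",un(295,160,12,[(365,188),(580,125)]),.073))
E
python3 m.py
```

```text
top [0.5467 0.0333] -0.14447439394175438
[[-0.7 -0.6]
 [-0.3  0.3]
 [ 0.9  1.3]
 [ 0.1 -1. ]]
0.031 seam world [[0.5306776406034182, 0.13044955785567486], [0.5667076223824453, 0.029879224361232956], [0.5224309595747834, -0.05829107356772413]] plate [[-29.8, 93.8], [20.3, -0.5], [-10.8, -94.2]]
0.035 seam world [[0.5300526051018907, 0.13019220146506344], [0.5659845349589812, 0.02989555987947166], [0.5218283665748762, -0.05803479157316799]] plate [[-30.4, 93.5], [19.6, -0.6], [-11.4, -94.0]]
scene [0.5472 0.0356] -0.15508785333292502
[[ 0.5  0.4]
 [ 1.2  0.2]
 [-1.7  0.8]
 [-0.  -1.5]]
0.031 seam world [[0.5318588464757502, 0.13184408816944282], [0.5648473445826572, 0.026520937215064877], [0.519520820241385, -0.05979580192353373]] plate [[-30.0, 92.7], [18.8, -6.2], [-12.6, -98.5]]
0.035 seam world [[0.534334270881886, 0.13506090653201752], [0.5671464443271415, 0.03030071145686486], [0.5220621918238417, -0.05555466173005719]] plate [[-28.1, 96.3], [20.5, -2.1], [-10.8, -93.9]]
grip top [[0.4739 0.3151 0.143 ]] [[0.474  0.3179 0.143 ]]
collar [[0.4745 0.316  0.08  ]] [[0.4735 0.3178 0.08  ]]
block top [[0.5097 0.342  0.075 ]
 [0.4997 0.2804 0.075 ]
 [0.4386 0.2874 0.075 ]
 [0.4479 0.3502 0.075 ]]
valve axis [[ 0.5255 -0.1148  0.073 ]] [[ 0.5267 -0.1101  0.073 ]]
sleeve ends [[ 0.4909 -0.1137  0.073 ]
 [ 0.4336 -0.1127  0.073 ]] [[ 0.4937 -0.1101  0.073 ]
 [ 0.4371 -0.107   0.073 ]]
```

```bash
cat >> h.py <<'E'
from scipy.spatial.transform import Rotation as Ro
np.set_printoptions(precision=4,suppress=True)
def ori(phi):
    c,s=np.cos(phi),np.sin(phi)
    return Ro.from_matrix(np.array([[-s,c,0],[c,s,0],[0,0,-1]])).as_rotvec()
C=np.array([.547,.0345]);TH=-.148
def pl(x,y):
    c,s=np.cos(TH),np.sin(TH);return C+np.array([c*x-s*y,s*x+c*y])/1e3
def st(tag=""):
    o=bot.get_obs();print(tag,"t%.2f"%o["clock"],o["position"],"F",o["wrist_force"].round(1),"g%.3f"%o["grip_width"]);return o
E
cat > v.py <<'E'
from h import *
A=np.array([.5255,-.1133])
def fp(al,off,z=.058,r=.064):
    u=np.array([np.cos(al),np.sin(al)]);t=np.array([-u[1],u[0]]);return np.r_[A+r*u-off*t,z]
AL=np.r_[np.linspace(3.12,TH+1.5*np.pi,7)]
E
python3 - <<'E'
from v import *
print(pl(0,-150))
st()
print(AL)
for a in AL:
    print(fp(a,.0165),bot.ik(fp(a,.0165),ori(a-np.pi)))
p=fp(AL[0],.034);
q=bot.ik(np.r_[p[:2],.2],ori(AL[0]-np.pi));print(q)
E
```

```text
[ 0.5249 -0.1139]
 t0.90 [0.2706 0.5634 0.2388] F [-0.1 -0.2 -0.4] g0.997
[3.12   3.3607 3.6015 3.8422 4.0829 4.3237 4.5644]
[ 0.4619 -0.0954  0.058 ] [ 0.1397  0.8337 -0.055   2.1545  0.2594  0.1594 -0.1751]
[ 0.4594 -0.1111  0.058 ] [ 0.1958  0.8339 -0.0912  2.1503  0.4025  0.1731 -0.0436]
[ 0.4608 -0.1269  0.058 ] [ 0.261   0.8365 -0.1444  2.1332  0.5478  0.2066  0.0855]
[ 0.4659 -0.1419  0.058 ] [ 0.3383  0.8439 -0.2242  2.1041  0.6883  0.2646  0.2175]
[ 0.4745 -0.1553  0.058 ] [ 0.427   0.8594 -0.3341  2.0648  0.8121  0.3493  0.3645]
[ 0.486  -0.1663  0.058 ] [ 0.5184  0.8865 -0.4649  2.0184  0.91    0.4556  0.5361]
[ 0.4997 -0.1742  0.058 ] [ 0.6002  0.925  -0.6005  1.9681  0.984   0.5727  0.7306]
[ 0.0751  0.5539 -0.01    2.0714  0.0106  0.5163  0.0358]
```

Run:
```python
from v import *
bot.clamp(10); st("closed")
p=fp(AL[0],.036);r=ori(AL[0]-np.pi)
bot.movep(np.r_[p[:2],.2],r);st("above")
bot.move_straight(p,max_speed=.2);st("down")
for a in AL[:]:
    bot.move_straight(fp(a,.0165),ori(a-np.pi),max_speed=.15);st("%.2f"%a)
```

```text
closed t2.20 [0.2706 0.5634 0.2387] F [ 0.7 -0.1  0.1] g0.008
above t4.58 [ 0.4628 -0.0749  0.2   ] F [-0.5 -0.1 -0.6] g0.007
down t5.43 [ 0.4628 -0.0758  0.0586] F [-0.4 -1.5  0.4] g0.007
3.12 t5.72 [ 0.4625 -0.096   0.059 ] F [0.1 0.2 0.2] g0.006
3.36 t6.11 [ 0.4596 -0.1108  0.0584] F [-0.3 -0.1  0.3] g0.003
3.60 t6.50 [ 0.4607 -0.1267  0.058 ] F [-0.1  0.9  0.3] g0.009
3.84 t6.89 [ 0.4657 -0.1419  0.0579] F [-0.7  0.2  0.2] g0.004
4.08 t7.28 [ 0.4742 -0.1553  0.0579] F [-0.   0.4 -0.9] g0.007
4.32 t7.67 [ 0.4857 -0.1663  0.0579] F [-0.6 -0.6 -1.1] g0.004
4.56 t8.07 [ 0.4989 -0.1742  0.0578] F [-2.8  0.3 -0.9] g0.006
```

Run:
```python
from v import *
t=avg("top",2);crop(t,300,150,140,110,5,"pics/e1.png");s=avg("scene",2);crop(s,270,130,110,90,6,"pics/e2.png")
```

```text
(no output)
```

View pics/e2.png

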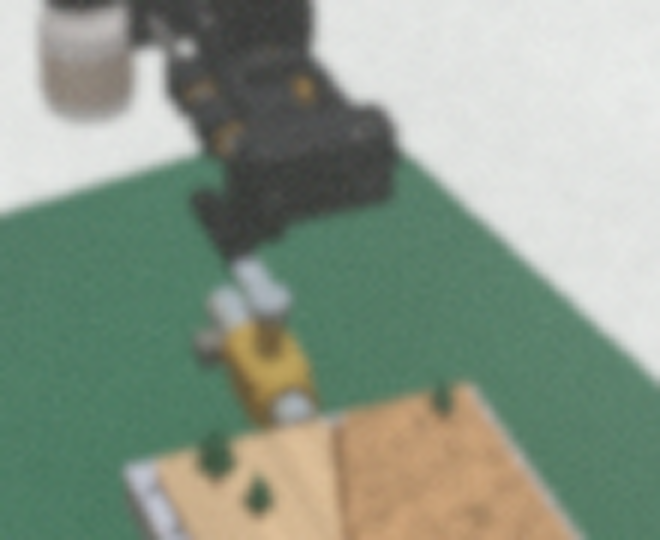

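The handle has turned with the finger and now lies almost along the pipe. I'll push on until the stop shows in the wrist force.

Run:
```python
from v import *
r=ori(AL[-1]-np.pi)
for off in(.0125,.0095,.0065,.0035,.0005):
    bot.move_straight(fp(AL[-1],off),r,max_speed=.05);o=st("%.4f"%off)
    if np.hypot(*o["wrist_force"][:2])>12: break
```

```text
0.0125 t8.52 [ 0.4991 -0.1743  0.0576] F [-10.3   1.7   4.5] g0.006
0.0095 t8.77 [ 0.4991 -0.1743  0.0575] F [-15.2   3.8   9.7] g0.006
```

Run:
```python
from v import *
r=ori(AL[-1]-np.pi)
bot.move_straight(fp(AL[-1],.030),r,max_speed=.1)
p=fp(AL[-1],.030);bot.move_straight(np.r_[p[:2],.16],r,max_speed=.25);st()
t=np.load("t.npy")
PH=AL[-1]-np.pi
print("big grip",ray("top",un(150,140,4,[(210,518)]),.18),"collar",ray("top",un(150,140,4,[(240,522)]),.08),ray("scene",un(360,200,5,[(585,235)]),.08),"tin",ray("top",un(150,140,4,[(387,540)]),.045))
print("blue",ray("top",un(150,140,4,[(270,222)]),.06))
for P in([.474,.3165,.2],[.474,.3165,.092]): print(bot.ik(P,ori(PH)))
im=cams.get_image("scene").astype(float);crop(im,270,130,110,90,6,"pics/f1.png")
im=cams.get_image("top").astype(float);crop(im,262,150,140,110,5,"pics/f2.png")
```

```text
t9.68 [ 0.4873 -0.1725  0.1603] F [ 0.2 -0.5  0.3] g0.008
big grip [[0.3544 0.3175 0.18  ]] collar [[0.3562 0.3177 0.08  ]] [[0.3393 0.3082 0.08  ]] tin [[0.3471 0.2185 0.045 ]]
blue [[0.5743 0.3121 0.06  ]]
[-0.3887  0.6985 -0.4801  1.7668  0.4344  0.7833  0.3371]
[-0.4617  0.8479 -0.3583  1.8425  0.53    0.5471  0.2543]
```

View pics/f1.png

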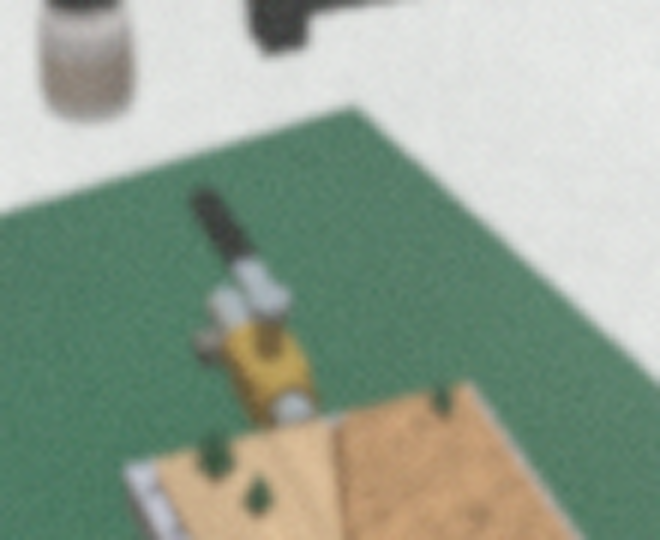

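View pics/f2.png

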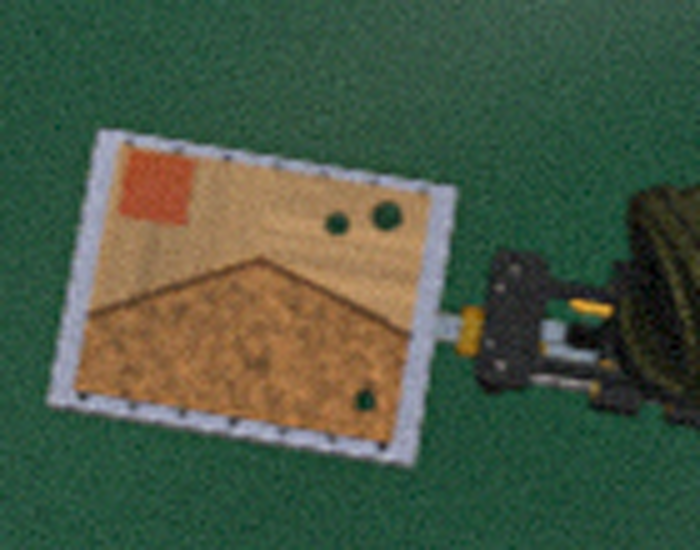

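Valve handle is at the hard stop, lying along the pipe (f1: sleeve (225,225) in line with the pipe). Now the stylus.

Run:
```python
from v import *
PH=AL[-1]-np.pi;r=ori(PH)
bot.open_gripper()
bot.movep([.474,.3165,.22],r);st()
bot.move_straight([.474,.3165,.092],max_speed=.15);st("down")
bot.clamp(8);st("grip8")
bot.clamp(45);o=st("grip45");print(o["moment"])
s=cams.get_image("scene").astype(float);crop(s,380,170,130,130,4,"pics/g1.png")
```

```text
t12.90 [0.4749 0.3147 0.2197] F [-0.1 -0.  -0.4] g1.002
down t13.90 [0.4745 0.3169 0.0927] F [-0.5  1.  -0.3] g1.004
grip8 t14.96 [0.474  0.3166 0.092 ] F [-1.   0.1 -0.6] g0.200
grip45 t15.18 [0.474  0.3165 0.092 ] F [-0.1  1.4 -0.6] g0.192
[ 0.1209 -0.0413  0.0015]
```

View pics/g1.png

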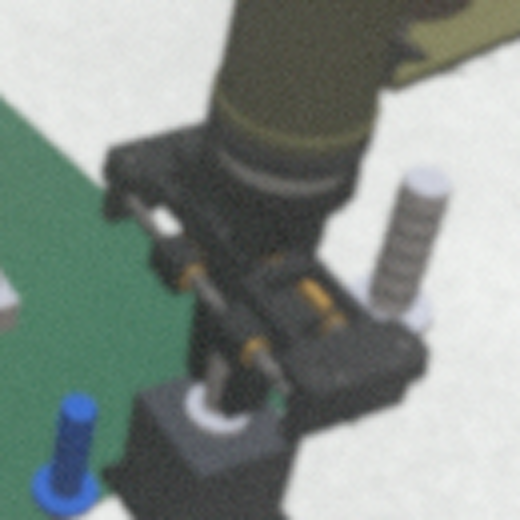

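```bash
cat >> h.py <<'E'
E0,EB,E6=np.array([-29.5,94.2]),np.array([20,-1.2]),np.array([-11.1,-94.])
def inn(e,b,d): u=(b-e)/np.linalg.norm(b-e);return e+d*u
S0,S6=inn(E0,EB,12),inn(E6,EB,12)
PHI=TH+np.pi/2
E
python3 - <<'E'
from h import *
print(S0,S6,pl(*S0),pl(*EB),pl(*S6))
bot.move_straight([.474,.3165,.182],max_speed=.12);st("lift")
q=pl(*S0);bot.move_straight(np.r_[q,.150],max_speed=.2);st()
bot.move_straight(np.r_[q,.122],max_speed=.1);st()
t=avg("top",4);s=avg("scene",4);np.save("t2.npy",t);np.save("s2.npy",s)
crop(t,260,165,60,60,10,"pics/i1.png");crop(s,320,170,90,90,8,"pics/i2.png")
P=np.r_[q,.041];print(proj("top",[P]),proj("scene",[P]))
E
```

```text
[-23.9733  83.5485] [ -7.2869 -82.6219] [0.5356 0.1207] [0.5666 0.0304] [ 0.5276 -0.0461]
lift t16.12 [0.4736 0.316  0.1814] F [ 0.9 -0.1 -0.8] g0.192
 t17.32 [0.5353 0.1224 0.1502] F [ 0.   0.8 -1.2] g0.189
 t17.75 [0.5353 0.1214 0.1219] F [ 0.2  0.3 -0.2] g0.192
[[282.6177 210.6974]] [[358.0982 239.3547]]
```

View pics/i1.png

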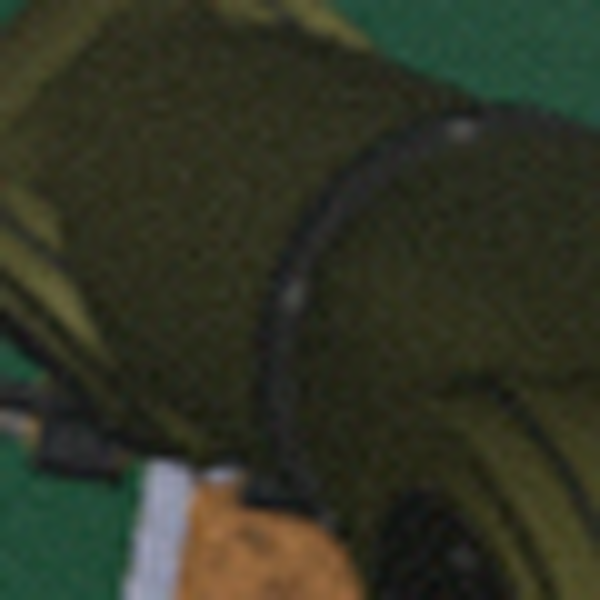

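View pics/i2.png

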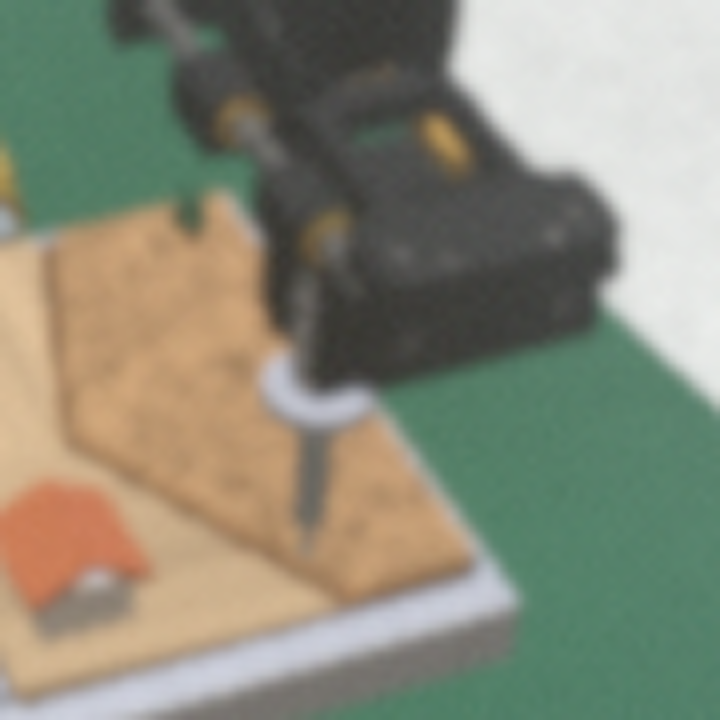

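Run:
```python
from h import *
t=np.load("t.npy").mean(2).astype(np.float32);s=np.load("s.npy").mean(2).astype(np.float32)
off=np.arange(-9,9.1,1)
for nm,im in(("top",t),("scene",s)):
  for a,b in((E0,EB),(EB,E6)):
    u=(b-a)/np.linalg.norm(b-a);n=np.array([-u[1],u[0]]);  # plate frame normal
    n=n*np.sign(n[0])
    for lo,hi in((.12,.36),(.36,.62),(.64,.9)):
      prof=[]
      for d in off:
        P=[np.r_[pl(*(a+(b-a)*k+n*d)),.037] for k in np.linspace(lo,hi,25)]
        q=proj(nm,P).astype(np.float32)
        prof.append(cv2.remap(im,q[:,0][None],q[:,1][None],cv2.INTER_CUBIC).mean())
      print(nm,lo,np.round(prof).astype(int))
s2=np.load("s2.npy")
print(proj("scene",[[.5353,.1214,.0409]]))
```

```text
top 0.12 [61 60 59 57 52 47 42 40 42 48 56 64 69 72 72 72 72 72 72]
top 0.36 [64 65 65 63 59 52 45 41 41 45 52 61 67 71 72 72 72 71 71]
top 0.64 [61 62 63 62 59 53 47 43 43 47 55 64 71 75 76 76 75 75 75]
top 0.12 [63 64 64 64 61 57 51 46 43 44 50 60 70 77 81 82 80 79 77]
top 0.36 [60 61 62 63 63 61 57 51 45 41 43 51 62 72 80 84 85 86 85]
top 0.64 [62 62 62 63 62 60 56 49 42 38 39 45 55 65 74 78 80 80 80]
scene 0.12 [ 95  95  94  93  92  91  89  87  85  83  81  80  81  83  87  91  95  99
 102]
scene 0.36 [ 97  98  98  98  97  96  95  93  90  88  86  84  84  85  87  91  94  98
 101]
scene 0.64 [ 96  97  97  97  97  96  94  93  91  89  87  85  85  86  89  92  96 100
 104]
scene 0.12 [ 98  98  98  97  96  95  93  91  89  89  90  95 100 105 110 112 114 114
 114]
scene 0.36 [ 96  96  97  97  96  94  92  88  86  85  86  90  96 102 109 114 117 119
 119]
scene 0.64 [ 98  97  97  97  96  93  91  88  85  83  83  86  91  98 103 108 112 114
 116]
[[358.3693 239.522 ]]
```

```bash
cat >> h.py <<'E'
def nrm(a,b):
    u=(b-a)/np.linalg.norm(b-a);n=np.array([-u[1],u[0]]);return n*np.sign(n[0])
def wn(v):
    c,s=np.cos(TH),np.sin(TH);return np.array([c*v[0]-s*v[1],s*v[0]+c*v[1]])
def rd(k=15):
    F=[];M=[];P=[]
    for _ in range(k):
        bot.dwell(.01);o=bot.get_obs();F.append(o["wrist_force"]);M.append(o["moment"]);P.append(o["position"])
    return np.mean(F,0),np.mean(M,0),np.mean(P,0)
E
python3 - <<'E'
from h import *
n=nrm(E0,EB);N=wn(n);print(N)
q=pl(*(S0-0.8*n))
bot.move_straight(np.r_[q,.120],max_speed=.1);bot.dwell(.2)
F0,M0,P=rd(25);np.save("F0.npy",np.r_[F0,M0]);print("air",F0,M0,P)
for z in(.114,.111,.109):
    bot.move_straight(np.r_[q,z],max_speed=.04);bot.dwell(.1);F,M,P=rd();print(z,P,(F-F0),M-M0,"lat %.2f"%((F-F0)[:2]@N))
st()
E
```

```text
[0.9458 0.3246]
air [ 0.0157 -0.0998 -1.025 ] [ 0.02   -0.0062  0.0045] [0.5349 0.1204 0.12  ]
0.114 [0.5348 0.1204 0.114 ] [0.3127 0.0457 0.1024] [ 0.0466 -0.0685 -0.0028] lat 0.31
0.111 [0.5352 0.1206 0.1111] [1.0978 0.3567 1.1856] [ 0.1133 -0.3185 -0.0036] lat 1.15
0.109 [0.5351 0.1206 0.1091] [1.5159 0.8484 1.4522] [ 0.1772 -0.4349 -0.0021] lat 1.71
 t20.28 [0.5351 0.1205 0.1091] F [ 2.4  0.5 -0.3] g0.196
```

Run:
```python
from h import *
n=nrm(E0,EB);N=wn(n);f=np.load("F0.npy");F0=f[:3];M0=f[3:]
for d in(0,.8,1.6,2.4):
    q=pl(*(S0+d*n))
    bot.move_straight(np.r_[q,.109],max_speed=.02);F,M,P=rd(12);l=(F-F0)[:2]@N;print(d,P,(F-F0),M-M0,"lat %.2f"%l)
    if l<-.8:break
st()
```

```text
0 [0.5354 0.1206 0.1089] [0.66   0.3424 1.6267] [ 0.1246 -0.2386 -0.0013] lat 0.74
0.8 [0.536  0.1207 0.1089] [-0.0448  0.1473  1.56  ] [ 0.0083 -0.0162  0.0119] lat 0.01
1.6 [0.5364 0.1208 0.1088] [-1.4606 -0.3819  1.5763] [-0.1309  0.4074 -0.0042] lat -1.51
 t21.33 [0.5365 0.1208 0.1088] F [-0.6 -0.5  0.7] g0.189
```

```bash
cat > trace.py <<'E'
from h import *
f=np.load("F0.npy");F0=f[:3]
n1,n2=nrm(E0,EB),nrm(EB,E6);u1=(EB-E0)/np.linalg.norm(EB-E0);u2=(E6-EB)/np.linalg.norm(E6-EB)
Z=.1085;off=.7*n1
bot.move_straight(np.r_[pl(*(S0+off)),Z],max_speed=.01)
bot.move_straight(np.r_[pl(*(S0-4*u1+off)),Z],max_speed=.015)
L1=np.linalg.norm(EB-S0);L2=np.linalg.norm(S6-EB)+4
pts=[(S0+u1*k,n1) for k in np.linspace(-1,L1,33)]+[(EB+u2*k,n2) for k in np.linspace(0,L2,31)[1:]]
log=[];st("go")
for i,(p,n) in enumerate(pts):
    bot.move_straight(np.r_[pl(*(p+off)),Z],max_speed=.018)
    F,M,P=rd(6);F=F-F0;l=F[:2]@wn(n);c=np.clip(.35*l,-.6,.6);off=off+c*n
    log.append(np.r_[P,F,l,off])
    if i%3==0 or abs(l)>2: print(i,P,"Fz %.2f lat %.2f"%(F[2],l),off.round(2))
    if abs(l)>6 or F[2]>6: print("STOP",F);break
np.save("log.npy",log);np.save("off.npy",off);st("end")
E
python3 trace.py
```

```text
go t22.00 [0.5349 0.1251 0.1085] F [-1.8 -0.1  1.1] g0.196
0 [0.536  0.1217 0.1085] Fz 1.93 lat -0.90 [0.34 0.18]
3 [0.5386 0.1129 0.1085] Fz 1.88 lat 0.47 [0.26 0.13]
6 [0.5417 0.1043 0.1085] Fz 1.78 lat 0.00 [0.5  0.26]
9 [0.5448 0.0958 0.1085] Fz 1.54 lat 0.11 [0.61 0.31]
12 [0.5478 0.0873 0.1085] Fz 1.50 lat -0.42 [0.56 0.29]
15 [0.5507 0.0787 0.1085] Fz 1.76 lat 0.18 [0.67 0.35]
18 [0.5537 0.0702 0.1085] Fz 1.56 lat -0.29 [0.6  0.31]
21 [0.5566 0.0616 0.1085] Fz 1.71 lat 0.07 [0.6  0.31]
24 [0.5596 0.0532 0.1085] Fz 1.32 lat 0.24 [0.79 0.41]
27 [0.5628 0.0446 0.1084] Fz 2.19 lat 0.04 [1.04 0.54]
30 [0.5657 0.036  0.1085] Fz 1.58 lat 0.06 [0.78 0.4 ]
33 [0.5654 0.0275 0.1084] Fz 1.89 lat -1.96 [-0.03  0.47]
36 [0.5607 0.0201 0.1086] Fz 1.85 lat 0.52 [-0.55  0.64]
39 [0.5567 0.0118 0.1084] Fz 1.77 lat 1.17 [0.18 0.4 ]
42 [0.5531 0.0038 0.1085] Fz 1.68 lat -0.01 [0.17 0.4 ]
45 [ 0.549  -0.0043  0.1085] Fz 1.81 lat 0.51 [0.28 0.37]
48 [ 0.5451 -0.0124  0.1085] Fz 1.59 lat 0.20 [0.47 0.3 ]
51 [ 0.5412 -0.0205  0.1085] Fz 1.71 lat 0.37 [0.63 0.25]
54 [ 0.5372 -0.0286  0.1085] Fz 1.75 lat 0.43 [0.82 0.18]
57 [ 0.5334 -0.0367  0.1085] Fz 1.68 lat -0.01 [0.96 0.14]
60 [ 0.5294 -0.0448  0.1085] Fz 1.54 lat 0.02 [1.01 0.12]
end t45.11 [ 0.5267 -0.0501  0.1085] F [-0.6 -0.2  0.5] g0.192
```

Run:
```python
from h import *
o=bot.get_obs()["position"]
bot.move_straight([o[0],o[1],.160],ori(PHI),max_speed=.12)
bot.move_straight([.474,.3165,.182],ori(PHI),max_speed=.25)
bot.move_straight([.474,.3165,.175],max_speed=.1)
bot.dwell(.2);P=rd(5)[2];print(P);st()
print(proj("scene",[[.474,.3165,.094],[.474,.3165,.156]]))
s=avg("scene",3);crop(s,395,200,80,100,6,"pics/j1.png")
```

```text
[0.4741 0.3165 0.1751]
 t47.82 [0.4741 0.3165 0.1751] F [-0.6  0.4 -1.6] g0.193
[[435.2559 267.1464]
 [440.4018 246.3059]]
```

View pics/j1.png

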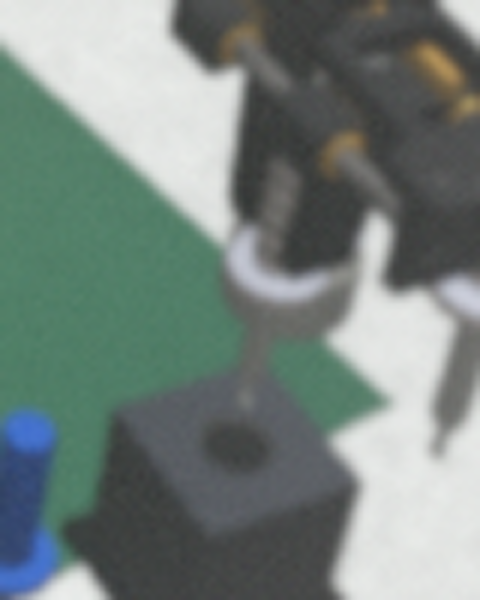

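The tip is at (435.5,267), which matches the prediction (435.3,267.1), so the stylus is still straight in the grip above the well. Now I insert it.

Run:
```python
from h import *
bot.move_straight([.474,.3165,.105],max_speed=.07);st()
bot.move_straight([.474,.3165,.0935],max_speed=.04);st()
bot.move_straight([.474,.3165,.0920],max_speed=.02);o=st()
```

```text
t49.12 [0.4743 0.3167 0.1054] F [-0.1  0.1 -0.9] g0.190
 t49.56 [0.4738 0.3164 0.0932] F [ 0.4  0.  -1.3] g0.190
 t49.81 [0.474  0.3166 0.092 ] F [-1.  -0.1 -0.3] g0.190
```

Run:
```python
from h import *
bot.move_straight([.474,.3165,.0915],max_speed=.02);st()
bot.open_gripper();st("open")
bot.move_straight([.474,.3165,.24],max_speed=.15);st()
bot.movep([.45,.16,.30],ori(PHI));st()
t=avg("top",2);s=avg("scene",2)
crop(s,270,130,220,180,3.5,"pics/k1.png");crop(t,150,130,250,160,3,"pics/k2.png")
```

```text
t50.06 [0.4741 0.3166 0.092 ] F [-2.  -1.1  4.4] g0.195
open t51.18 [0.474  0.3165 0.0915] F [-1.   0.9  0.2] g1.003
 t52.33 [0.4736 0.316  0.2392] F [ 0.8 -0.3 -0. ] g0.999
 t53.04 [0.4502 0.1613 0.2998] F [0.7 1.9 0.1] g0.996
```

View pics/k1.png

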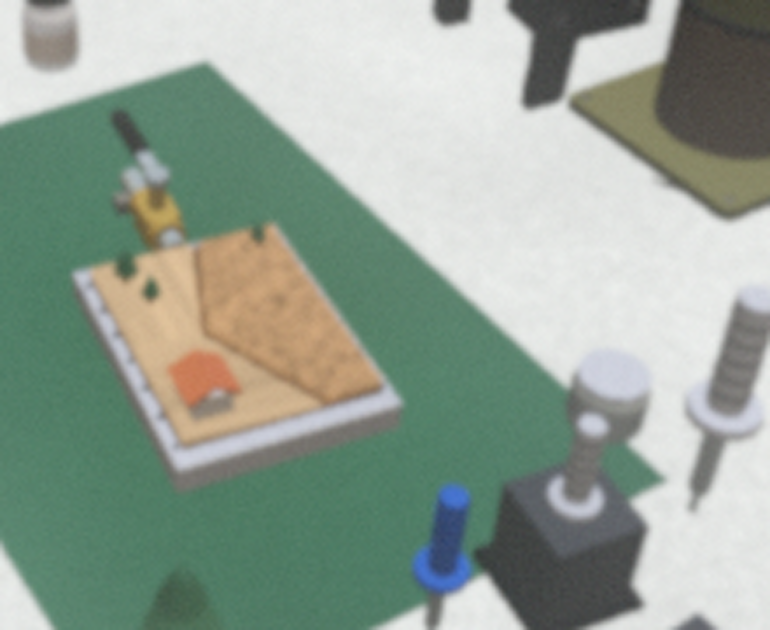

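View pics/k2.png

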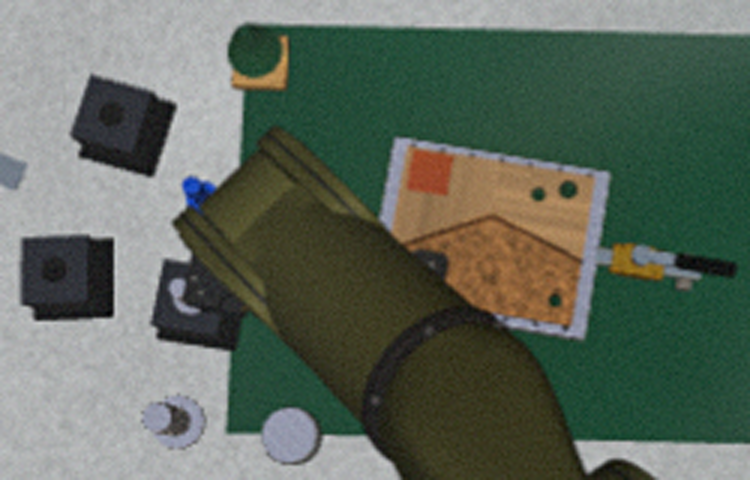

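```bash
python3 -c "
from rig import finish_job
print(finish_job())"
```

```text
the job is handed in; nothing more can be done
None
```

The job is done and handed in at about 53 s on the robot's clock, inside the 72 s limit. `finish_job` gave no verdict.

- **Valve:** I pushed the handle round to the hard stop. There the force rose to about 15 N and the finger stopped moving. The last pictures show the handle along the pipe.
- **Seam:** I ran the small grey stylus along the seam in one pass, from about 4 mm before mark 0 to about 4 mm past mark 6, without lifting. The mean speed was 1.8 cm/s or less. Downward force stayed around 1.3–2.2 N, which is roughly 4–5 mm of tip travel. I steered by the sideways force, which peaked at about 2 N, at the bend.
- **Start of the pass:** To centre the tip I touched down at mark 0 and moved it sideways by up to 2.4 mm inside the V, then slid back 4 mm before starting.
- **Stylus and bystanders:** The stylus is back upright in its stand, collar on the block. The tin and tree look unmoved, and so does the jar, which is only partly in the last pictures. The robot is clear of everything.

**Camera disagreement:** The two cameras differed by about 2–4 mm on where the seam lies. I used the force readings to find its true position.

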